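# Lever open the lamp cover of an inspection light box

### The job

The lamp cover of the light box is shut, and the seam under its front edge is closed except for one narrow slot that is hard to see. Pick up the opening blade, feel along the seam with its tip until it slips into the slot, gently lever the cover up past its catch and swing it with the blade until it stands about upright or further and stays; move the cover only with the blade, never with the gripper, do not touch the glass lamp inside and do not force the blade. Then lay the blade flat on the rubber mat it came from and let go, leaving the other things on the desk where they are.

Things in the scene. Friction and masses are not known exactly. Their poses are not given: they have to be found in the camera images.
- case: white inspection light box, fixed, 200 (x) x 260 (y) x 96.5 mm high; origin centre of underside; -x is its front (three rocker switches), facing the robot. Along the front runs a level ledge 86 mm high: x = -100 to -80 mm lies open in front of the cover, -80 to -65 under it; beyond is the open lamp compartment. Top beside and behind the cover is flush with it
- ledge (a point): middle of the front edge of the ledge (case frame x = -100, y = 0, z = 86 mm): a natural fulcrum
- cover (a joint): angle of the grey cover about its rear hinge, rad: 0 shut, pi/2 upright, stop 1.8. Plate 120 (x) x 150 (y) x 6 mm, 0.1-0.2 kg. A hidden spring catch at its front +y corner resists the first 7 mm of lift of the front edge (10 mm is 0.083 rad): about 8 N up needed there; then light friction (2 N at the edge), stays at any angle
- cover_edge (a point): middle of the cover's front (free) edge, on its underside; shut, it is 4.5 mm above the ledge, 20 mm behind the ledge's front edge (case frame x = -80, z = 90.5 mm). A white rib on the ledge, flush with this edge, 10 mm deep, closes the gap except for one slot 30 mm wide, 4.2 mm high; the slot's middle lies anywhere up to 24 mm left or right (case y) of this point
- cover_hinge (a point): middle of the hinge line (along the case's y), at the underside of the cover (case frame x = 40, z = 90.5 mm), 120 mm from the free edge
- lamp: glass lamp tube lying along the case's y in the compartment, 140 mm long, 28 mm thick at the ends, origin at its centre, on its axis; its top is 36 mm below the ledge's level. Must not be touched
- blade: opening blade, loose, 190 mm long, 0.1-0.15 kg, flat on the mat. Origin under mid-length at the handle's underside, +x to the tip. Wooden handle 105 long (x = -95 to 10 mm), 22 wide, 20 thick (z = 0 to 20); steel blade 85 long (x = 10 to 95), 18 wide, 2.5 mm thick, at mid-thickness of the handle (z = 10)
- blade_grip (a point): centre of mass and place to grip the tool, on its axis, 20 mm behind the handle's front end and 105 mm behind the tip (blade frame x = -10, z = 10 mm)
- blade_tip (a point): end of the steel blade, at mid-thickness (blade frame x = 95, z = 10 mm)
- mat: black rubber mat, fixed, 220 (x) x 130 (y) x 3 mm, the blade lies on it at the start; either left or right of the light box, origin under its centre
- pad: grey fabric mouse pad, fixed, 220 x 130 x 3 mm, on the other side of the box; origin under its centre
- mouse: computer mouse on the pad, about 85 x 60 x 32 mm, loose bystander
- loupe: hand magnifier lying on the desk, 72 mm round head and handle, 159 mm long in all, loose bystander; origin under the centre of the head
- stamp: turned wooden stamp standing upright, 48 mm wide, 80 mm tall, loose bystander
Not all that is in view belongs to the job. Of the things that look like the blade, the smallest one is meant.

How it is judged:
By the outcome, as a careful person would: the job done as asked, in the order asked, and still so for the second after the job is handed in, with the robot touching nothing.
It also fails if it takes over 72 s, if anything falls off the work surface, if the arm or the gripper's body presses on something with over 40 N, if the wrist force passes 120 N, or if a joint passes its speed limit or range.

### The arm

A 7-joint arm with a two-finger parallel gripper is mounted at the origin on the work surface. World frame = base frame: x ahead of the robot, y to its left, z up, the work surface at z = 0. Lengths are in m, angles in rad, forces in N, time in s.
With the tool pointing down it reaches from about 0.35 to 0.9 m from the base axis. Payload 8.1 kg.
Tool frame: the origin (TCP) lies where the fingers leave the gripper's body, on its centre line; the fingertips stand 66 mm ahead of it and the grasp point (between the pads) lies 47 mm ahead of it (arm.tip_reach is the distance from the TCP to the fingertips, in m); z points along the fingers, y is the direction in which the jaws open and shut (so a half turn about z gives the same grasp; the last joint's range is limited). The gripper opens to 92 mm and grips with 3 to 60 N. Pads are 19 mm wide; open, the fingers measure 130 mm over their backs; the gripper's body (75 mm by 190 mm) begins 47 mm behind the grasp point.
Start: joints at [-1.375, 0.434, 0.025, 1.573, -0.012, 1.134, -0.075], TCP at [0.184, 0.597, 0.292] pointing down, gripper open.
Joint ranges: [-2.62, 2.62], [-0.44, 2.09], [-1.27, 1.32], [0.08, 2.57], [-1.32, 4.46], [0.12, 2], [-2.74, 2.74]. Speed limits (rad/s): [2.22, 2.22, 3.01, 3.01, 3.14, 3.14, 3.14].

### API

Orientations are given as a rotation vector (axis times angle).
In Python, from cell import arm gives the robot as it stands.
- The arm moves only by the tool carry_out, never from a script. Its argument "plan" is a list of rows, each a list of 5 numbers: the shift along the world's x, y, z in cm, then the turn about the world's z in rad, then the finger opening in cm, from 0 to 9.18. In form: [[tx, ty, tz, spin, fingers], ...]. A call has 1 to 20 rows; each row is the pose to reach, as a shift and turn from the pose measured when the call began; what a row does not reach only later rows make up. A row lasts 1/10 s, in which the tool goes at most 50 mm and 8.59 degrees, less where a joint would pass 70% of its speed; a pose out of reach is approached as far as the arm can. A call with a gripper value outside its range is refused whole. The fingers move at their own pace and stop on an object; "squeeze" is the grip in N (left out, the last holds). Time passes only in rows, so rows that repeat a pose let the fingers close. It gives the time, the measured TCP pose, the force and the opening at its end, in the units of the state.
- arm.observe(): the state, without advancing time (a new reading comes with each control period).
- arm.get_image(name): name is "scene" or "top"; returns (picture, depth): 420x560x3 uint8, red, green, blue; 420x560 float32, m along the optical axis (not along the pixel's ray), 0 where there is no reading.
- arm.get_calibration(name): a dict with "intrinsics" (3x3 intrinsics, pixels), "rvec" (rotation vector, rad) and "tvec" (3), from world to camera coordinates, as OpenCV has them. Camera axes: x right, y down, z forward; pixel columns grow to the right and rows downward; lengths in m; the calibration is good to about 2 mm. A picture is of the moment at which its call begins. get_calibration takes no time and is no camera call.
- arm.sign_off(): hands the job in, once; it reports no verdict.
The state is a dict: "clock": time; "joints": joint angles; "dq": joint speeds; "joint_efforts": joint torques, N m; "position": TCP position; "ee_rot": TCP orientation; "force": force on the tool from outside, world axes, zero at the start; "ft_torque": the same for the moment, N m; "width": opening from 0.0 (shut) to 1.0 (fully open).
Only numpy, scipy, OpenCV 4.12 (cv2) and the standard library are available. Lean on these libraries where they do the work, as an engineer would, in place of code of your own. Each camera call takes 0.05 s, during which the arm holds its last target. There are 200 camera calls.

## Working session

There is one attempt and no reset: what is moved stays moved. The work goes in short steps, Python scripts to look and compute and a tool call to move; the robot and the scene stay as the last step left them, time stands still between calls to the robot, and variables do not carry over. Pictures are saved under pics/ and viewed, about 8 in all and at most 12, crops included, and the job is handed in when it is done.

Besides the shell and the picture viewer there is one more tool, called in YAML: its name, and indented under it one key for each argument. carry_out: Moves the arm, as the interface text tells. Its arguments: {"type":"object","properties":{"plan":{"type":"array"},"squeeze":{"type":"number"}},"required":["plan"]}

```bash
ls; mkdir -p pics
cat > h.py <<'E'
import numpy as np, cv2
from cell import arm
def grab(n):
    im,d=arm.get_image(n); np.savez(f'pics/{n}.npz',im=im,d=d); return im,d
def load(n):
    z=np.load(f'pics/{n}.npz'); return z['im'],z['d']
def cal(n):
    c=arm.get_calibration(n); return np.array(c['intrinsics']),cv2.Rodrigues(np.array(c['rvec'],float))[0],np.array(c['tvec'],float).ravel()
def w(n,d,u,v,z=None):
    K,R,t=cal(n); r=np.linalg.inv(K)@[u,v,1.]
    if z is None:
        return R.T@(r*d[int(round(v)),int(round(u))]-t)
    o=-R.T@t; q=R.T@r; return o+q*(z-o[2])/q[2]
def pix(n,p):
    K,R,t=cal(n); q=K@(R@np.array(p)+t); return q[:2]/q[2]
def cloud(n,d):
    K,R,t=cal(n); v,u=np.mgrid[:d.shape[0],:d.shape[1]]
    r=np.stack([u,v,np.ones_like(u)],-1)@np.linalg.inv(K).T*d[...,None]
    return (r-t)@R
def save(im,name,box=None,s=1):
    if box: im=im[box[1]:box[3],box[0]:box[2]]
    cv2.imwrite('pics/'+name,cv2.resize(im[...,::-1],None,fx=s,fy=s,interpolation=cv2.INTER_CUBIC))
E
python3 - <<'E'
from h import *
a,_=grab('top'); b,_=grab('scene')
save(a,'a.png'); save(b,'b.png')
for n in('top','scene'):
    K,R,t=cal(n); print(n,K.round(1).tolist(),(-R.T@t).round(3),R[2].round(2))
print(arm.observe())
E
```

```text
pics
top [[414.4, 0.0, 275.2], [0.0, 414.4, 206.8], [0.0, 0.0, 1.0]] [ 0.212 -0.13   1.503] [ 0.18  0.02 -0.98]
scene [[509.3, 0.0, 280.8], [0.0, 509.3, 201.4], [0.0, 0.0, 1.0]] [1.504 0.394 0.82 ] [-0.76 -0.37 -0.53]
{'clock': 0.1, 'joints': array([-1.37459812,  0.43516734,  0.02495683,  1.57401948, -0.01161071,
        1.13399123, -0.07512906]), 'dq': array([-0.00059644, -0.00258989,  0.00049506, -0.00264042,  0.00100623,
        0.00040767, -0.00022524]), 'joint_efforts': array([ 3.24985245e-03, -6.69128537e+01,  9.88043658e-01, -3.15140426e+01,
       -6.04389282e-02,  3.74133652e-02,  5.26376255e-05]), 'position': array([0.18390433, 0.59694175, 0.29150929]), 'ee_rot': array([-4.67728614e-01, -3.10647682e+00,  2.25704861e-03]), 'force': array([0.07922488, 0.17670225, 0.20827342]), 'ft_torque': array([-0.02072182,  0.01601898,  0.02512215]), 'width': 1.0015729793588624}
```

View pics/a.png

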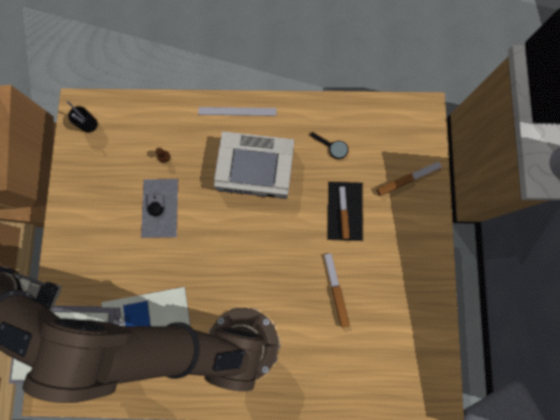

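View pics/b.png

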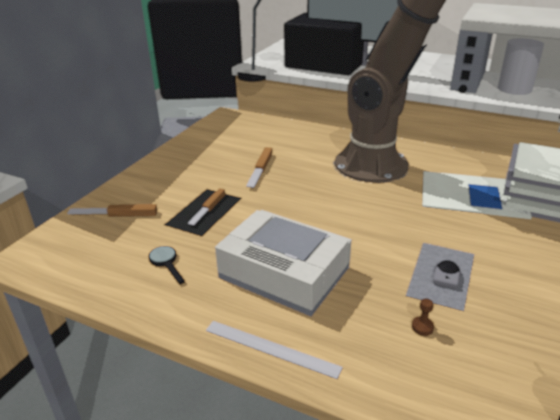

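The scene picture looks from behind the box. The top view shows the box at about (255,165), with its front facing down in the image, and the mat at (345,211).

There are three blade-like things in the top view: A on the mat (344,212), B near the robot (338,290), and C at right (408,180). A looks smallest and lies on the mat, which fits the description. I'll confirm it in a crop with measured lengths.

Run:
```python
from h import *
im,d=load('top')
save(im,'c.png',(205,120,445,330),3.3)
P=cloud('top',d)
# sanity heights
for u,v in[(255,165),(225,150),(285,185),(345,230),(340,215),(346,232),(343,195)]: print(u,v,P[v,u].round(3))
hsv=cv2.cvtColor(im,cv2.COLOR_RGB2HSV)
# mat black
m=((hsv[...,2]<45)).astype(np.uint8); m[:, :320]=0; m[:,370:]=0; m[:175]=0; m[250:]=0
c=max(cv2.findContours(m,0,2)[0],key=cv2.contourArea)
q=np.array([w('top',d,*p[0],z=.003)[:2] for p in c],np.float32)
print('mat',cv2.minAreaRect(q))
# box top by height
m=(abs(P[...,2]-.096)<.012)&(P[...,0]>.35)&(abs(P[...,1])<.25)
m=cv2.morphologyEx(m.astype(np.uint8),2,np.ones((3,3)))
c=max(cv2.findContours(m,0,2)[0],key=cv2.contourArea)
q=np.array([w('top',d,*p[0],z=.0965)[:2] for p in c],np.float32)
print('box',cv2.minAreaRect(q), cv2.boxPoints(cv2.minAreaRect(q)))
```

```text
255 165 [ 0.62  -0.032  0.089]
225 150 [0.671 0.075 0.098]
285 185 [ 0.547 -0.139  0.096]
345 230 [ 0.403 -0.358  0.017]
340 215 [ 0.461 -0.344 -0.004]
346 232 [ 0.395 -0.361  0.021]
343 195 [ 0.532 -0.353  0.015]
mat ((0.47678041458129883, -0.3599529266357422), (0.11949678510427475, 0.20810861885547638), 88.88628387451172)
box ((0.631843090057373, -0.02995409071445465), (0.2599612772464752, 0.19599483907222748), 84.10222625732422) [[ 0.5210084  -0.1491771 ]
 [ 0.71596575 -0.16931632]
 [ 0.7426778   0.08926892]
 [ 0.54772043  0.10940814]]
```

View pics/c.png

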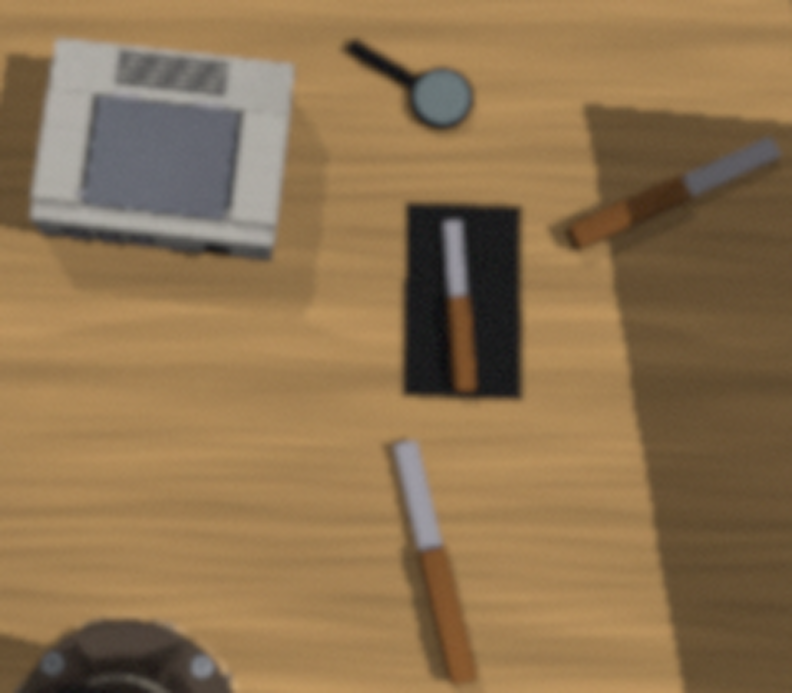

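The crop confirms A (tip at about (342.6,186.7), handle rear (345.6,238)) is clearly the shortest, and it is the one on the mat. Next I'll measure it.

Run:
```python
from h import *
im,d=load('top')
s=lambda u,v:(205+u/3.3-.35,120+v/3.3-.35)
T=w('top',d,*s(453.5,219),z=.0143); F=w('top',d,*s(457,297),z=.019);R=w('top',d,*s(464.5,391),z=.023)
print(T,F,R,'len',np.linalg.norm((T-R)[:2]),np.linalg.norm((T-F)[:2]))
ax=(T-R)[:2]; print('yaw',np.arctan2(ax[1],ax[0]))
hsv=cv2.cvtColor(im,cv2.COLOR_RGB2HSV)
def fit(m,z):
    vu=np.argwhere(m); q=np.array([w('top',d,u,v,z=z)[:2] for v,u in vu]); return q
roi=np.zeros(d.shape,bool); roi[183:242,332:356]=1
h=fit(roi&(hsv[...,1]>100)&(hsv[...,2]>70),.023)
b=fit(roi&(hsv[...,1]<90)&(hsv[...,2]>100),.0143)
for q in(h,b):
    print(len(q),q.mean(0),q.min(0),q.max(0)); l=cv2.fitLine(q.astype(np.float32),2,0,.01,.01).ravel(); print(np.arctan(l[1]/l[0]))
dd=b.mean(0)-h.mean(0); print('yaw',np.arctan2(dd[1],dd[0]),'dist(expect .095)',np.hypot(*dd))
```

```text
[ 0.56609638 -0.34991022  0.0143    ] [ 0.47701114 -0.35206661  0.019     ] [ 0.37304225 -0.35836164  0.023     ] len 0.19323903957040708 0.08911133946448509
yaw 0.04374952282859149
236 [ 0.41081303 -0.35474407] [ 0.36199591 -0.39243438] [ 0.47517015 -0.31047475]
-0.05258583
118 [ 0.52146193 -0.35092705] [ 0.48019159 -0.36013074] [ 0.56247847 -0.34175507]
0.0571247
yaw 0.03448294789550021 dist(expect .095) 0.11071471677517741
```

carry_out:
  plan:
    - [6,-6,0,0,7]
    - [12,-12,0,0,7]
    - [16,-17,0,0,7]
    - [20,-22,0,0.1,7]
    - [24,-26,0,0.1,7]
    - [27,-31,0,0.1,7]
    - [30,-36,0,0.2,7]
    - [32,-41,0,0.2,7]
    - [33,-46,0,0.2,7]
    - [33,-51,0,0.3,7]
    - [33,-56,0,0.3,7]
    - [33,-61,0,0.34,7]
    - [32,-66,0,0.34,7]
    - [31,-71,0,0.34,7]
    - [30,-76,0,0.34,7]
    - [29.5,-81,0,0.34,7]
    - [29,-86,0,0.34,7]
    - [28,-91,0,0.34,7]
    - [27.5,-95,0,0.34,7]
    - [27.5,-95,0,0.34,7]
  squeeze: 50

```text
clock: 2.1
position: [0.4651, -0.2992, 0.2914]
ee_rot: [-0.065, 3.141, -0.002]
force: [1.5, -0.4, 0.3]
width: 0.763
```

carry_out:
  plan:
    - [-0.3,-4,-4,0,7]
    - [-0.6,-5.4,-8,0,7]
    - [-0.6,-5.4,-12,0,7]
    - [-0.6,-5.4,-15,0,7]
    - [-0.6,-5.4,-15,0,7]
    - [-0.6,-5.4,-15,0,7]
    - [-0.6,-5.4,-15,0,7]

```text
clock: 2.8
position: [0.46, -0.3538, 0.1432]
ee_rot: [-0.065, 3.139, -0.004]
force: [0.1, 0.2, 0.5]
width: 0.76
```

Run:
```python
from h import *
im,d=grab('top'); save(im,'d.png',(300,150,400,260),5)
print(arm.observe()['position'],arm.observe()['force'])
```

```text
[ 0.46011911 -0.35380112  0.14337961] [-0.1781548  -0.02677035  0.22727363]
```

View pics/d.png

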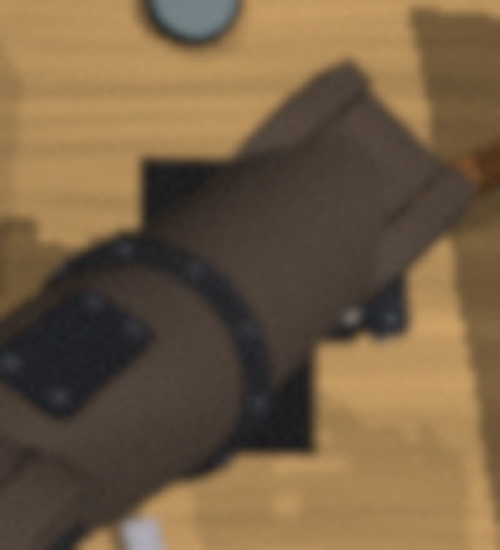

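The arm hides the blade from the top camera, but the measured pose is on target. I'll descend, close and check by the opening, since the handle should read 22/92 = 0.24.

carry_out:
  plan:
    - [0,0,-3,0,7]
    - [0,0,-5.5,0,7]
    - [0,0,-7.0,0,7]
    - [0,0,-7.2,0,7]
    - [0,0,-7.2,0,7]
    - [0,0,-7.2,0,0.5]
    - [0,0,-7.2,0,0.5]
    - [0,0,-7.2,0,0.5]
    - [0,0,-7.2,0,0.5]
    - [0,0,-7.2,0,0.5]
    - [0,0,-7.2,0,0.5]
    - [0,0,-7.2,0,0.5]
  squeeze: 55

```text
clock: 4.05
position: [0.4602, -0.3538, 0.0714]
ee_rot: [-0.066, 3.138, -0.004]
force: [-0.7, 1.2, 1.1]
width: 0.236
```

carry_out:
  plan:
    - [0,0,2,0,0.5]
    - [0,0,6,0,0.5]
    - [0,0,10,0,0.5]
    - [0,0,11,0,0.5]
    - [0,0,11,0,0.5]

```text
clock: 4.55
position: [0.4609, -0.3543, 0.1829]
ee_rot: [-0.066, 3.135, -0.007]
force: [0.1, -0.0, -2.7]
width: 0.238
```

```bash
cat > /tmp/box.py <<'E'
from h import *
z=np.load('/tmp/t0.npz'); im,d=z['im'],z['d']
E
python3 - <<'E'
from h import *
im=cv2.imread('pics/a.png')[...,::-1].copy(); hsv=cv2.cvtColor(im,cv2.COLOR_RGB2HSV)
roi=np.zeros(im.shape[:2],bool); roi[148:190,225:282]=1
for vmax in(130,150,165):
    m=(roi&(hsv[...,2]<vmax)).astype(np.uint8); m=cv2.morphologyEx(m,2,np.ones((3,3)))
    c=max(cv2.findContours(m,0,2)[0],key=cv2.contourArea)
    q=np.array([w('top',None,*p[0],z=.0965)[:2] for p in c],np.float32); r=cv2.minAreaRect(q); print(vmax,r)
# rough gray profile across cover front edge & sides for subpixel
g=im.astype(int).sum(2)//3
print(g[160:205:1,255]); print(g[168,222:295])
s=arm.observe(); print(s['position'],s['force'],s['ft_torque'])
im,d=grab('top'); save(im,'e.png'); im,d=grab('scene'); save(im,'f.png',(150,60,400,310),2.4)
E
```

```text
130 ((0.6092422008514404, -0.027515240013599396), (0.1629059612751007, 0.12500670552253723), 84.2592544555664)
150 ((0.6088536381721497, -0.02713349461555481), (0.16707567870616913, 0.1299806386232376), 84.177734375)
165 ((0.6131283640861511, -0.033872902393341064), (0.1982284039258957, 0.14636573195457458), 84.53044128417969)
[105 105 104 105 106 106 106 107 107 107 109 109 108 108 108 107 107 107
 106 108 106 107 106 102 106 127 149 161 168 165 144 110  83  74  72  83
  99 107 112 106 104 106 104 102  99]
[171 171 172 171 169 170 166 154 125  98  93 102 104 105 107 107 108 108
 108 108 107 107 108 109 108 107 109 108 109 108 106 109 109 107 107 106
 106 107 106 104 105 105 105 103 106 104 104 103 104 104 104  98  88  84
 105 141 163 169 169 170 169 171 171 170 171 170 171 165 148 123 109 107
 107]
[ 0.46085969 -0.35426943  0.18291119] [ 0.07359087 -0.01391384 -2.69131147] [ 0.03669959 -0.03081082 -0.00570981]
```

View pics/f.png

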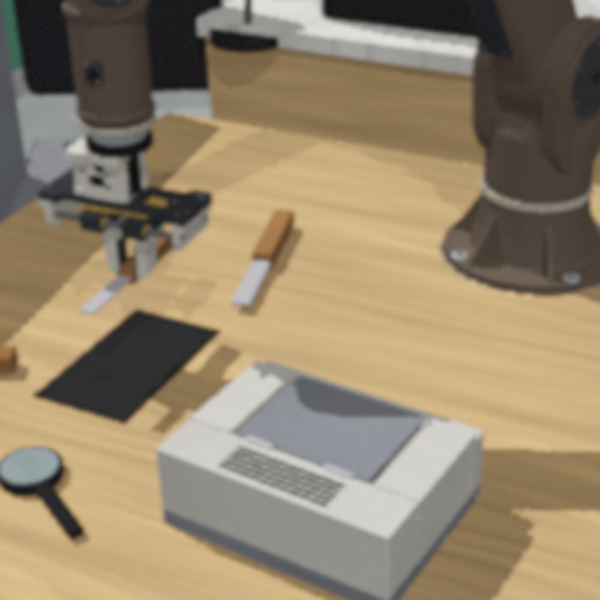

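The blade is held level with its tip pointing away from the robot (tip at about (88,305) in the crop), and the box is undisturbed.

Run:
```python
from h import *
print('ledge front',w('top',None,255,190.5,z=.086),'cover front',w('top',None,255,185.3,z=.0965), 'cover L/R',w('top',None,230.3,168,z=.0965),w('top',None,276.6,168,z=.0965))
print('case L/R',w('top',None,290.3,168,z=.0965))
yaw=-.101; ex=np.array([np.cos(yaw),np.sin(yaw)]); ey=np.array([-ex[1],ex[0]])
C=np.array([.632,-.0295])
for p in ([255,190.5,.086],[255,185.3,.0965],[230.3,168,.0965],[276.6,168,.0965],[290.3,168,.0965]):
    q=w('top',None,p[0],p[1],z=p[2])[:2]-C; print((q@ex).round(4),(q@ey).round(4))
# current tip from scene/top depth
im,d=load('top'); P=cloud('top',d)
for X,Y in((-.115,0),(-.092,0),(-.092,-.024),(-.092,.024)):
    t=C+X*ex+Y*ey; g=t-.105*ex; print(X,Y,'tip',t.round(4),'grip',g.round(4))
s=arm.observe();print(s['position'],s['ee_rot'],s['force'])
```

```text
ledge front [ 0.52839746 -0.03471319  0.086     ] cover front [ 0.54460842 -0.03492403  0.0965    ] cover L/R [0.60575157 0.05364433 0.0965    ] [ 0.60805184 -0.10913999  0.0965    ]
case L/R [ 0.60873113 -0.15721214  0.0965    ]
-0.1025 -0.0156
-0.0864 -0.0142
-0.0345 0.0801
-0.0158 -0.0816
-0.0103 -0.1294
-0.115 0 tip [ 0.5176 -0.0179] grip [ 0.4131 -0.0073]
-0.092 0 tip [ 0.5405 -0.0202] grip [ 0.436  -0.0096]
-0.092 -0.024 tip [ 0.538  -0.0441] grip [ 0.4336 -0.0335]
-0.092 0.024 tip [0.5429 0.0037] grip [0.4384 0.0142]
[ 0.45969273 -0.35320424  0.18027709] [-6.60751513e-02  3.13933252e+00 -2.79853000e-03] [-0.34113652  0.69590429 -1.16804872]
```

View pics/e.png

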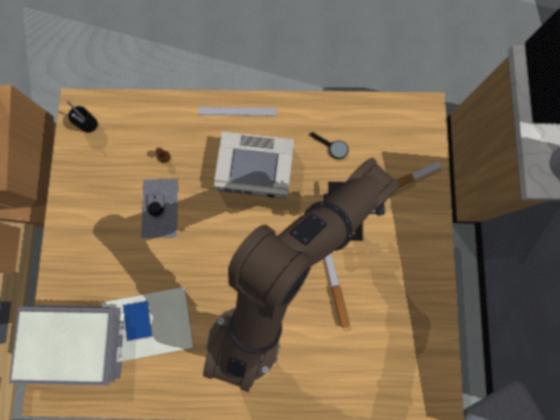

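carry_out:
  plan:
    - [-0.5,4,0,0,0.5]
    - [-1,8,0,0,0.5]
    - [-1,12,0,-0.05,0.5]
    - [-1.5,16,0,-0.1,0.5]
    - [-2,20,0,-0.143,0.5]
    - [-2.2,24,0,-0.143,0.5]
    - [-2.4,28,0,-0.143,0.5]
    - [-2.4,31,0,-0.143,0.5]
    - [-2.4,32,0,-0.143,0.5]
    - [-2.4,32,-1,-0.143,0.5]
    - [-2.4,32,-2,-0.143,0.5]
    - [-2.4,32,-2.5,-0.143,0.5]
    - [-2.4,32,-2.5,-0.143,0.5]
    - [-2.4,32,-2.5,-0.143,0.5]

```text
clock: 6.05
position: [0.4355, -0.0342, 0.155]
ee_rot: [0.161, 3.137, -0.004]
force: [-0.0, -0.4, -1.1]
width: 0.239
```

Run:
```python
from h import *
im,d=grab('scene'); save(im,'g.png',(200,120,400,300),4)
s=arm.observe();print(s['position'],s['ee_rot'],s['force'],s['ft_torque'])
```

```text
[ 0.4357628  -0.03393539  0.15526779] [ 0.16050014  3.1360746  -0.00333134] [ 0.13810494 -0.32630985 -0.85843219] [ 0.00482433 -0.00745351 -0.01241863]
```

View pics/g.png

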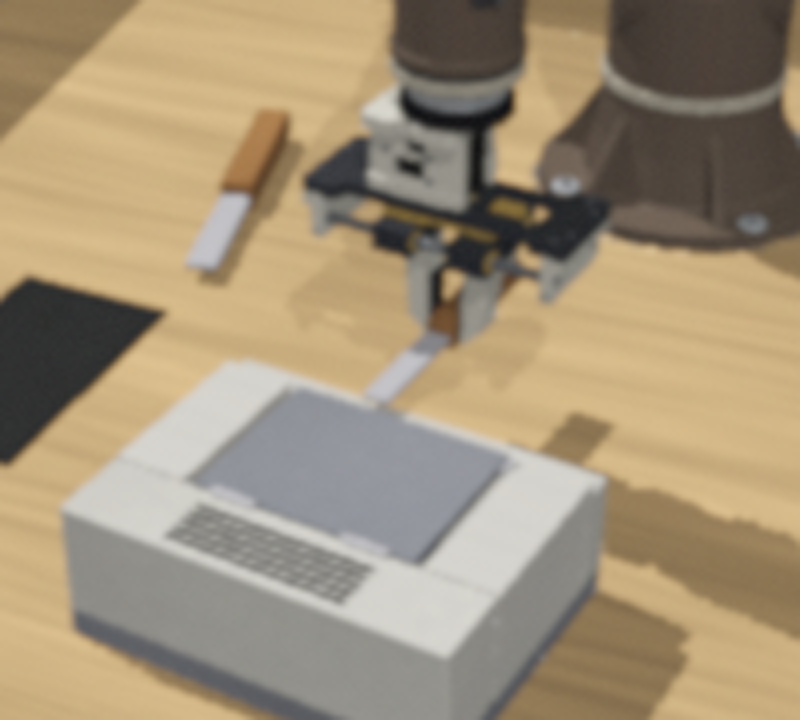

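The blade tip shows at about (379,402) in the crop, just over the ledge and right of the cover's middle as seen from the robot, as intended. Now I'll lower it gently onto the ledge.

Run:
```python
from h import *
t=w('scene',None,200+379/4,120+402/4,z=.0968); print(t)
yaw=-.102; ex=np.array([np.cos(yaw),np.sin(yaw)]); ey=np.array([-ex[1],ex[0]]);C=np.array([.632,-.0295])
q=t[:2]-C;print(q@ex,q@ey)
```

```text
[ 0.54157743 -0.03961078  0.0968    ]
-0.08892308188992554 -0.019265350322845477
```

carry_out:
  plan:
    - [0,0,-0.3,0,0.5]
    - [0,0,-0.5,0,0.5]
    - [0,0,-0.7,0,0.5]
    - [0,0,-0.8,0,0.5]
    - [0,0,-0.8,0,0.5]

```text
clock: 6.6
position: [0.4357, -0.0339, 0.1472]
ee_rot: [0.161, 3.136, -0.003]
force: [-0.2, -1.3, -0.6]
width: 0.232
```

carry_out:
  plan:
    - [0,0,-0.1,0,0.5]
    - [0,0,-0.1,0,0.5]
    - [0,0,-0.15,0,0.5]
    - [0,0,-0.15,0,0.5]

```text
clock: 7.0
position: [0.4357, -0.0339, 0.1457]
ee_rot: [0.16, 3.136, -0.003]
force: [-0.2, -0.3, -1.9]
width: 0.232
```

carry_out:
  plan:
    - [0,0,-0.05,0,0.5]
    - [0,0,-0.1,0,0.5]
    - [0,0,-0.1,0,0.5]

```text
clock: 7.3
position: [0.4357, -0.0339, 0.1447]
ee_rot: [0.16, 3.136, -0.003]
force: [-0.1, -1.0, 0.8]
width: 0.232
```

carry_out:
  plan:
    - [0,0,-0.05,0,0.5]
    - [0,0,-0.05,0,0.5]
    - [0,0,-0.05,0,0.5]

```text
clock: 7.6
position: [0.4357, -0.0339, 0.1443]
ee_rot: [0.161, 3.136, -0.003]
force: [-2.0, -0.1, 3.2]
width: 0.234
```

Run:
```python
from h import *
for i in range(4):
    s=arm.observe();print(s['position'].round(5),s['force'].round(2),s['ft_torque'].round(3)); arm.get_image('top')
```

```text
[ 0.43573 -0.0339   0.14427] [-2.05 -0.14  3.19] [0.006 0.008 0.014]
[ 0.43572 -0.0339   0.14426] [-2.36  0.05  3.42] [-0.003  0.023  0.003]
[ 0.43573 -0.03389  0.14425] [-1.67 -0.18  3.05] [0.079 0.045 0.035]
[ 0.43574 -0.03388  0.14426] [-2.25  0.96  3.39] [0.065 0.076 0.027]
```

carry_out:
  plan:
    - [0,0,0.1,0,0.5]
    - [0.3,-0.03,0.1,0,0.5]
    - [0.5,-0.05,0.1,0,0.5]
    - [0.7,-0.07,0.1,0,0.5]
    - [0.8,-0.08,0.1,0,0.5]
    - [0.8,-0.08,0.1,0,0.5]

```text
clock: 8.4
position: [0.444, -0.0347, 0.1452]
ee_rot: [0.16, 3.136, -0.003]
force: [-0.5, -0.1, 1.1]
width: 0.233
```

carry_out:
  plan:
    - [0.1,-0.01,0,0,0.5]
    - [0.2,-0.02,0,0,0.5]
    - [0.3,-0.03,0,0,0.5]
    - [0.3,-0.03,0,0,0.5]

```text
clock: 8.8
position: [0.4449, -0.0349, 0.1447]
ee_rot: [-0.16, -3.135, 0.003]
force: [-8.7, 0.7, 4.8]
width: 0.234
```

carry_out:
  plan:
    - [-0.1,0.0,0.03,0,0.5]
    - [-0.06,0.35,0.05,0,0.5]
    - [-0.03,0.7,0.05,0,0.5]
    - [0.1,0.69,0.05,0,0.5]
    - [0.2,0.68,0.05,0,0.5]
    - [0.3,0.67,0.05,0,0.5]
    - [0.3,0.67,0.05,0,0.5]

```text
clock: 9.5
position: [0.4459, -0.0276, 0.1446]
ee_rot: [-0.159, -3.13, 0.002]
force: [-7.7, 1.9, 5.3]
width: 0.237
```

carry_out:
  plan:
    - [-0.15,0.0,0.06,0,0.5]
    - [-0.1,0.35,0.1,0,0.5]
    - [-0.03,0.7,0.1,0,0.5]
    - [0.1,0.69,0.1,0,0.5]
    - [0.2,0.68,0.1,0,0.5]
    - [0.3,0.67,0.1,0,0.5]
    - [0.3,0.67,0.1,0,0.5]

```text
clock: 10.2
position: [0.447, -0.0203, 0.1451]
ee_rot: [-0.157, -3.126, 0.001]
force: [-7.6, 2.4, 5.4]
width: 0.233
```

carry_out:
  plan:
    - [-0.15,0.0,0.08,0,0.5]
    - [-0.1,0.35,0.08,0,0.5]
    - [-0.03,0.7,0.08,0,0.5]
    - [0.1,0.69,0.08,0,0.5]
    - [0.2,0.68,0.08,0,0.5]
    - [0.24,0.67,0.08,0,0.5]
    - [0.24,0.67,0.08,0,0.5]

```text
clock: 10.9
position: [0.4479, -0.0131, 0.1455]
ee_rot: [-0.156, -3.122, 0.001]
force: [-6.4, 1.6, 4.7]
width: 0.235
```

carry_out:
  plan:
    - [-0.15,0.0,0.1,0,0.5]
    - [-0.1,0.35,0.12,0,0.5]
    - [-0.03,0.7,0.12,0,0.5]
    - [0.1,0.69,0.12,0,0.5]
    - [0.2,0.68,0.12,0,0.5]
    - [0.24,0.67,0.12,0,0.5]
    - [0.24,0.67,0.12,0,0.5]

```text
clock: 11.6
position: [0.449, -0.006, 0.1463]
ee_rot: [-0.154, -3.12, 0.0]
force: [-5.1, 2.4, 1.9]
width: 0.239
```

carry_out:
  plan:
    - [-0.15,0.0,0.0,0,0.5]
    - [-0.1,0.35,0.02,0,0.5]
    - [-0.03,0.7,0.02,0,0.5]
    - [0.1,0.69,0.02,0,0.5]
    - [0.2,0.68,0.02,0,0.5]
    - [0.24,0.67,0.02,0,0.5]
    - [0.24,0.67,0.02,0,0.5]

```text
clock: 12.3
position: [0.4514, 0.0009, 0.1465]
ee_rot: [-0.154, -3.119, -0.0]
force: [-2.1, 1.0, 2.6]
width: 0.237
```

Tip x went past the rib line by the full command with little force, so it has slipped into the slot. I'll go deeper.

carry_out:
  plan:
    - [0.15,-0.015,0,0,0.5]
    - [0.3,-0.03,0,0,0.5]
    - [0.45,-0.045,0,0,0.5]
    - [0.5,-0.05,0,0,0.5]
    - [0.5,-0.05,0,0,0.5]

```text
clock: 12.8
position: [0.4566, 0.0003, 0.1465]
ee_rot: [-0.154, -3.12, 0.0]
force: [-1.9, -0.2, 1.3]
width: 0.233
```

carry_out:
  plan:
    - [0.15,-0.015,0,0,0.5]
    - [0.3,-0.03,0,0,0.5]
    - [0.45,-0.045,0,0,0.5]
    - [0.6,-0.06,0,0,0.5]
    - [0.75,-0.075,0,0,0.5]
    - [0.8,-0.08,0,0,0.5]
    - [0.8,-0.08,0,0,0.5]

```text
clock: 13.5
position: [0.4649, -0.0005, 0.1465]
ee_rot: [-0.154, -3.12, 0.0]
force: [-0.5, 1.0, 1.4]
width: 0.236
```

carry_out:
  plan:
    - [0,0,0.1,0,0.5]
    - [0,0,0.2,0,0.5]
    - [0,0,0.3,0,0.5]
    - [0,0,0.4,0,0.5]
    - [0,0,0.4,0,0.5]
  squeeze: 60

```text
clock: 14.0
position: [0.4649, -0.0006, 0.1505]
ee_rot: [-0.154, -3.12, 0.0]
force: [0.2, -0.3, -3.7]
width: 0.234
```

carry_out:
  plan:
    - [0,0,0.1,0,0.5]
    - [0,0,0.2,0,0.5]
    - [0,0,0.3,0,0.5]
    - [0,0,0.3,0,0.5]

```text
clock: 14.4
position: [0.4649, -0.0004, 0.1535]
ee_rot: [-0.154, -3.12, 0.0]
force: [3.0, 0.7, -8.2]
width: 0.235
```

Run:
```python
from h import *
im,d=grab('scene'); save(im,'i.png',(210,160,370,290),5)
s=arm.observe();print(s['position'],s['ee_rot'],s['force'],s['ft_torque'])
```

```text
[ 4.64948474e-01 -4.47057786e-04  1.53460552e-01] [-1.53765754e-01 -3.12020315e+00  1.14826468e-04] [ 3.58563979  0.72296843 -8.76398902] [ 0.11972552 -0.21739178  0.0774042 ]
```

View pics/i.png

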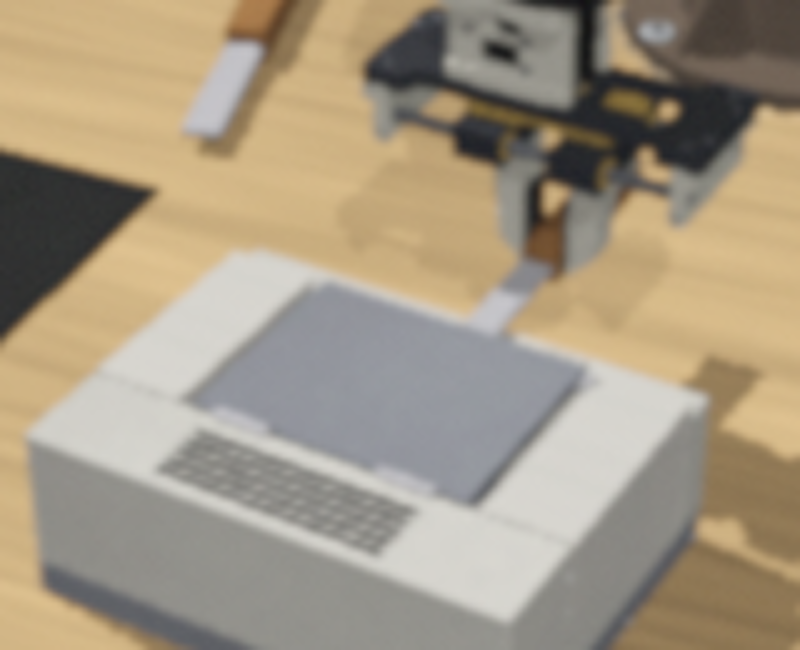

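The blade goes under the cover's front edge at about (490,325), and the load is about 7 N, which matches the catch.

carry_out:
  plan:
    - [0,0,0.1,0,0.5]
    - [0,0,0.2,0,0.5]
    - [0,0,0.3,0,0.5]
    - [0,0,0.3,0,0.5]

```text
clock: 14.85
position: [0.4651, -0.0004, 0.1566]
ee_rot: [-0.154, -3.121, -0.0]
force: [3.5, 0.5, -8.9]
width: 0.236
```

Run:
```python
from h import *
im,d=grab('scene'); P=cloud('scene',d)
yaw=-.102; ex=np.array([np.cos(yaw),np.sin(yaw)]); ey=np.array([-ex[1],ex[0]]);C=np.array([.632,-.0295])
Q=P[...,:2]-C; X=Q@ex; Y=Q@ey
for a in np.arange(-.085,.06,.015):
    o=[]
    for lo,hi in((-.06,0),(0,.06),(-.12,-.09)):
        m=(abs(X-a)<.006)&(Y>lo)&(Y<hi)&(P[...,2]>.07)&(P[...,2]<.125); o.append(np.median(P[...,2][m]).round(4) if m.any() else None)
    print(round(a,3),o)
s=arm.observe();print(s['position'],s['ee_rot'],s['force'])
```

```text
-0.085 [np.float64(0.0974), np.float64(0.0973), np.float64(0.0967)]
-0.07 [np.float64(0.0987), np.float64(0.0988), np.float64(0.0974)]
-0.055 [np.float64(0.0981), np.float64(0.0985), np.float64(0.0972)]
-0.04 [np.float64(0.098), np.float64(0.0988), np.float64(0.0967)]
-0.025 [np.float64(0.0979), np.float64(0.0977), np.float64(0.0973)]
-0.01 [np.float64(0.0977), np.float64(0.0976), np.float64(0.097)]
0.005 [np.float64(0.0976), np.float64(0.0974), np.float64(0.097)]
0.02 [np.float64(0.097), np.float64(0.0975), np.float64(0.097)]
0.035 [np.float64(0.0971), np.float64(0.097), np.float64(0.0968)]
0.05 [np.float64(0.0973), np.float64(0.0975), np.float64(0.0968)]
[ 4.65095458e-01 -3.79827225e-04  1.56587511e-01] [-1.53504694e-01 -3.12064037e+00 -3.40144001e-05] [ 3.43994027  0.92945089 -8.01434773]
```

The cover's front rose only about 1.5 mm while the hand rose 10 mm, so the handle pivots in the grip. I'll lever over the ledge instead: ease the squeeze so the handle can pivot, and lower the hand.

carry_out:
  plan:
    - [0,0,-0.3,0,0.5]
    - [0,0,-0.6,0,0.5]
    - [0,0,-0.9,0,0.5]
    - [0,0,-1.1,0,0.5]
    - [0,0,-1.3,0,0.5]
    - [0,0,-1.5,0,0.5]
    - [0,0,-1.5,0,0.5]
  squeeze: 18

```text
clock: 15.6
position: [0.4649, -0.0004, 0.1413]
ee_rot: [-0.154, -3.12, 0.0]
force: [-1.1, 0.5, 0.1]
width: 0.239
```

carry_out:
  plan:
    - [0,0,-0.2,0,0.5]
    - [0,0,-0.4,0,0.5]
    - [0,0,-0.6,0,0.5]
    - [0,0,-0.6,0,0.5]

```text
clock: 16.0
position: [0.4653, -0.0004, 0.1354]
ee_rot: [-0.154, -3.121, -0.0]
force: [-0.8, -0.0, 2.5]
width: 0.24
```

carry_out:
  plan:
    - [0,0,-0.2,0,0.5]
    - [0,0,-0.4,0,0.5]
    - [0,0,-0.6,0,0.5]
    - [0,0,-0.8,0,0.5]
    - [0,0,-0.8,0,0.5]

```text
clock: 16.5
position: [0.4661, -0.0005, 0.1274]
ee_rot: [-0.154, -3.123, 0.0]
force: [1.1, -0.6, 1.0]
width: 0.239
```

```bash
cat > cov.py <<'E'
from h import *
def cov(prof=True):
    im,d=grab('scene'); P=cloud('scene',d)
    yaw=-.102; ex=np.array([np.cos(yaw),np.sin(yaw)]); ey=np.array([-ex[1],ex[0]]);C=np.array([.632,-.0295])
    Q=P[...,:2]-C; X=Q@ex; Y=Q@ey
    m=(X>-.075)&(X<.03)&(abs(Y)<.065)&(P[...,2]>.08)&(P[...,2]<.25)
    c=np.polyfit(X[m],P[...,2][m],1); r=P[...,2][m]-np.polyval(c,X[m]); 
    print('angle',np.arctan(-c[0]).round(3),'front z',np.polyval(c,-.08).round(4),'hinge z',np.polyval(c,.04).round(4),'res',np.median(abs(r)).round(4))
    s=arm.observe();print(s['clock'],s['position'].round(4),s['ee_rot'].round(3),s['force'].round(1))
    return im,d,P,X,Y
if __name__=='__main__': cov()
E
python3 cov.py
```

```text
angle 0.063 front z 0.1045 hinge z 0.097 res 0.0011
16.55 [ 0.4659 -0.0005  0.1274] [-0.154 -3.122  0.   ] [1.5 0.4 1.3]
```

carry_out:
  plan:
    - [0,0,-0.2,0,0.5]
    - [0,0,-0.4,0,0.5]
    - [0,0,-0.6,0,0.5]
    - [0,0,-0.8,0,0.5]
    - [0,0,-0.8,0,0.5]

```text
clock: 17.05
position: [0.4654, -0.0005, 0.1189]
ee_rot: [-0.154, -3.121, 0.0]
force: [-0.6, 0.3, 0.1]
width: 0.24
```

```bash
python3 cov.py
```

```text
angle 0.1 front z 0.1089 hinge z 0.0969 res 0.0011
17.1 [ 0.4654 -0.0005  0.119 ] [-0.154 -3.121  0.   ] [ 0.3 -0.2  0.1]
```

The cover is at 0.10 rad, 12 mm up and past the catch, with low forces. Next I'll grip firmly and swing the tip along the arc.

carry_out:
  plan:
    - [0,0,0,0,0.5]
    - [0,0,0,0,0.5]
    - [0.1,-0.01,0.5,0,0.5]
    - [0.15,-0.02,1.0,0,0.5]
    - [0.3,-0.03,1.5,0,0.5]
    - [0.45,-0.05,2.0,0,0.5]
    - [0.6,-0.06,2.5,0,0.5]
    - [0.75,-0.08,2.9,0,0.5]
    - [1.0,-0.1,3.4,0,0.5]
    - [1.2,-0.12,3.8,0,0.5]
    - [1.2,-0.12,3.8,0,0.5]
  squeeze: 60

```text
clock: 18.2
position: [0.4782, -0.0017, 0.1577]
ee_rot: [-0.154, -3.122, 0.0]
force: [-0.1, 0.2, -1.8]
width: 0.232
```

Run:
```python
from cov import *
im,d,P,X,Y=cov(); save(im,'j.png',(210,110,370,290),4)
```

```text
angle 0.406 front z 0.1512 hinge z 0.0996 res 0.0019
18.25 [ 0.4782 -0.0017  0.1575] [-0.154 -3.123  0.   ] [-0.5  0.7 -1.6]
```

View pics/j.png

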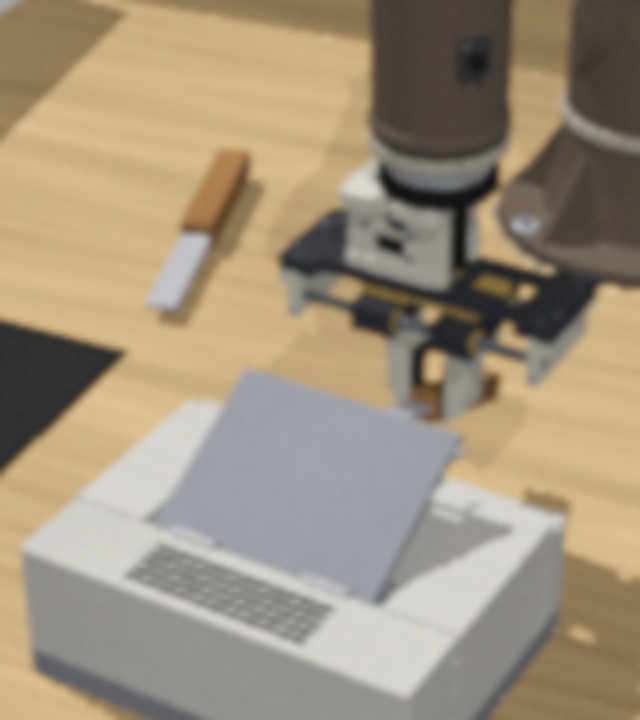

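The cover is at 0.41 rad with the blade under its edge (about (415,410) in the crop), and everything else is in place. I'll continue the arc.

carry_out:
  plan:
    - [0.35,-0.04,0.7,0,0.5]
    - [0.7,-0.07,1.3,0,0.5]
    - [1.1,-0.11,1.9,0,0.5]
    - [1.55,-0.16,2.5,0,0.5]
    - [2.1,-0.21,3.05,0,0.5]
    - [2.6,-0.27,3.55,0,0.5]
    - [3.2,-0.33,4.0,0,0.5]
    - [3.8,-0.39,4.45,0,0.5]
    - [4.5,-0.46,4.8,0,0.5]
    - [5.1,-0.53,5.15,0,0.5]
    - [5.8,-0.6,5.4,0,0.5]
    - [6.5,-0.67,5.6,0,0.5]
    - [7.2,-0.74,5.75,0,0.5]
    - [7.2,-0.74,5.75,0,0.5]

```text
clock: 19.65
position: [0.5516, -0.0092, 0.2153]
ee_rot: [-0.154, -3.124, 0.0]
force: [-0.6, 0.2, -1.3]
width: 0.236
```

```bash
cat > ang.py <<'E'
from h import *
# cover angle by best-fit plane of back/top points seen by scene cam above box
im,d=grab('scene'); P=cloud('scene',d)
yaw=-.102; ex=np.array([np.cos(yaw),np.sin(yaw)]); ey=np.array([-ex[1],ex[0]]);C=np.array([.632,-.0295])
Q=P[...,:2]-C; X=Q@ex; Y=Q@ey; Z=P[...,2]
m=(abs(Y)<.07)&(Z>.11)&(Z<.23)&(X>-.03)&(X<.12)
pts=np.c_[X[m],Z[m]]-np.median(np.c_[X[m],Z[m]],0)
l=cv2.fitLine(np.c_[X[m],Z[m]].astype(np.float32),cv2.DIST_HUBER,0,.01,.01).ravel()
v=l[:2] if l[1]>0 else -l[:2]
print(m.sum(),'angle',np.arctan2(v[1],-v[0]).round(3),'top z',np.percentile(Z[m],99.5).round(3),'x@z',l.round(3))
s=arm.observe();print(s['clock'],s['position'].round(4),s['ee_rot'].round(3),s['force'].round(1))
E
python3 ang.py
```

```text
2290 angle 1.365 top z 0.21 x@z [ 0.204 -0.979  0.028  0.166]
19.7 [ 0.551  -0.0092  0.2151] [-0.154 -3.124  0.   ] [-1.1 -0.6 -0.4]
```

carry_out:
  plan:
    - [0.6,-0.06,0.1,0,0.5]
    - [1.2,-0.12,0.1,0,0.5]
    - [1.8,-0.18,0.1,0,0.5]
    - [2.4,-0.24,0,0,0.5]
    - [2.9,-0.3,0,0,0.5]
    - [2.9,-0.3,0,0,0.5]

```text
clock: 20.3
position: [0.5808, -0.0122, 0.215]
ee_rot: [-0.154, -3.124, 0.001]
force: [-0.9, 0.0, -0.8]
width: 0.236
```

```bash
python3 ang.py
```

```text
2087 angle 1.639 top z 0.23 x@z [0.068 0.998 0.051 0.193]
20.35 [ 0.5805 -0.0123  0.2149] [-1.540e-01 -3.124e+00  1.000e-03] [ 0.1 -0.4 -1.2]
```

The cover reads 1.64 rad, past upright. I'll back off straight and return to the mat.

carry_out:
  plan:
    - [-1,0.1,0,0,0.5]
    - [-2.5,0.25,0,0,0.5]
    - [-5,0.5,0,0,0.5]
    - [-8,0.8,0,0,0.5]
    - [-11,1.1,0,0,0.5]
    - [-14,1.4,0,0,0.5]
    - [-14,-2,0,0,0.5]
    - [-14,-6,0,0.05,0.5]
    - [-13.5,-10,0,0.1,0.5]
    - [-13,-14,0,0.144,0.5]
    - [-13,-18,0,0.144,0.5]
    - [-12.5,-22,0,0.144,0.5]
    - [-12,-26,0,0.144,0.5]
    - [-11.5,-30,0,0.144,0.5]
    - [-11.4,-33,0,0.144,0.5]
    - [-11.4,-34.6,0,0.144,0.5]
    - [-11.4,-34.6,0,0.144,0.5]
    - [-11.4,-34.6,0,0.144,0.5]

```text
clock: 22.15
position: [0.4662, -0.357, 0.2147]
ee_rot: [0.071, -3.127, 0.0]
force: [0.5, 0.2, -1.5]
width: 0.236
```

```bash
python3 ang.py
python3 - <<'E'
from h import *
im,d=load('scene'); save(im,'k.png',(150,80,370,300),3)
E
```

```text
1900 angle 1.631 top z 0.212 x@z [0.06  0.998 0.05  0.164]
22.2 [ 0.4666 -0.3564  0.2147] [ 0.073 -3.127 -0.   ] [ 1.1  0.3 -1.2]
```

View pics/k.png

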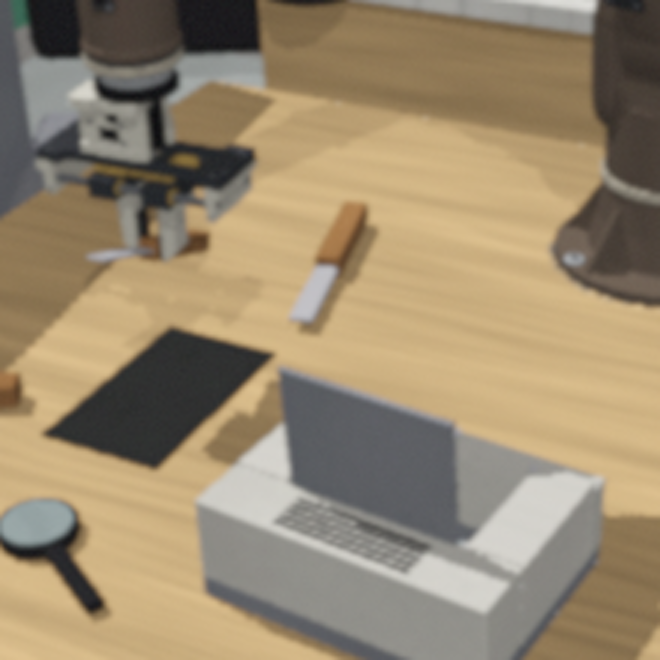

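The cover stands at 1.63 rad without the blade, and the blade is held nose-up over the mat side. I'll lower it until the rear end touches, then let it pivot flat under a light squeeze.

carry_out:
  plan:
    - [0,0,-3,0,0.5]
    - [0,0,-6,0,0.5]
    - [0,0,-9,0,0.5]
    - [0,0,-10.5,0,0.5]
    - [0,0,-10.5,0,0.5]
    - [0,0,-10.5,0,0.5]

```text
clock: 22.8
position: [0.4671, -0.3561, 0.1106]
ee_rot: [0.074, -3.127, 0.0]
force: [-0.2, 0.3, -1.1]
width: 0.235
```

carry_out:
  plan:
    - [0,0,0,0,0.5]
    - [0,0,0,0,0.5]
    - [0,0,-0.4,0,0.5]
    - [0,0,-0.8,0,0.5]
    - [0,0,-1.2,0,0.5]
    - [0,0,-1.6,0,0.5]
    - [0,0,-2.0,0,0.5]
    - [0,0,-2.0,0,0.5]
  squeeze: 8

```text
clock: 23.6
position: [0.4668, -0.356, 0.0899]
ee_rot: [0.074, -3.126, -0.001]
force: [0.8, 0.1, -1.3]
width: 0.239
```

carry_out:
  plan:
    - [0,0,-0.4,0,0.5]
    - [0,0,-0.8,0,0.5]
    - [0,0,-1.2,0,0.5]
    - [0,0,-1.5,0,0.5]
    - [0,0,-1.7,0,0.5]
    - [0,0,-1.8,0,0.5]
    - [0,0,-1.8,0,0.5]
  squeeze: 6

```text
clock: 24.3
position: [0.4666, -0.3559, 0.0717]
ee_rot: [0.074, -3.126, -0.001]
force: [-0.1, 0.1, -1.1]
width: 0.241
```

Run:
```python
from h import *
im,d=grab('scene'); save(im,'l.png',(150,130,270,250),5)
```

```text
(no output)
```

View pics/l.png

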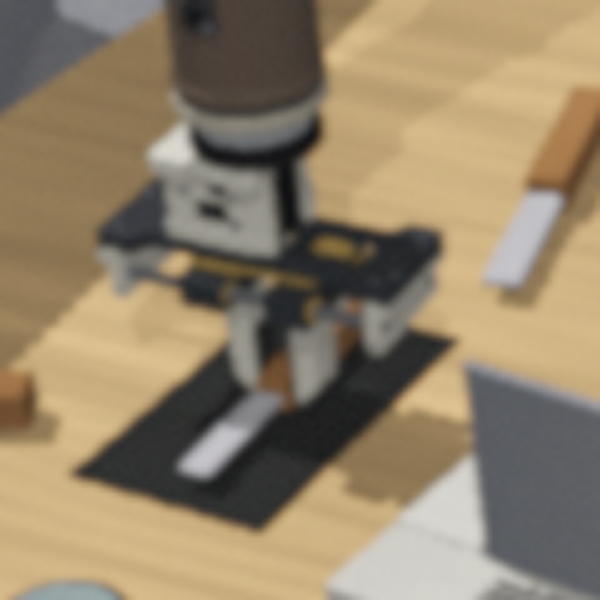

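The blade looks level and lies over the mat (tip at about (195,468) in the crop). I'll ease it down slightly more, release and retreat.

carry_out:
  plan:
    - [0,0,-0.1,0,0.5]
    - [0,0,-0.15,0,0.5]
    - [0,0,-0.15,0,0.5]
    - [0,0,-0.15,0,3.0]
    - [0,0,-0.15,0,5.0]
    - [0,0,-0.15,0,6.0]
    - [0,0,-0.15,0,6.0]
    - [0,0,0,0,6.0]
    - [0,0,2,0,6.0]
    - [0,0,6,0,6.0]
    - [0,0,10,0,6]
    - [0,0,15,0,6]
    - [0,4,18,0,6]
    - [-2,8,18,0,6]
    - [-4,12,18,0,6]
    - [-5,16,18,0,6]
    - [-5,20,18,0,6]
    - [-5,20,18,0,6]
    - [-5,20,18,0,6]

```text
clock: 26.25
position: [0.4168, -0.1553, 0.2521]
ee_rot: [0.078, -3.127, -0.001]
force: [0.4, 0.3, -0.3]
width: 0.653
```

```bash
python3 ang.py
python3 - <<'E'
from h import *
im,d=load('scene'); save(im,'m.png')
a,d=grab('top'); hsv=cv2.cvtColor(a,cv2.COLOR_RGB2HSV); P=cloud('top',d)
roi=np.zeros(d.shape,bool); roi[178:244,328:364]=1
m=((roi)&(hsv[...,2]>70)&(P[...,2]<.06)).astype(np.uint8)
c=max(cv2.findContours(m,0,2)[0],key=cv2.contourArea)
print(cv2.minAreaRect(np.array([w('top',d,*p[0],z=.017)[:2] for p in c],np.float32)))
for n in('scene',):
    im,d=load('scene');P=cloud(n,d)
    for x in np.arange(.39,.57,.02):
        q=(abs(P[...,0]-x)<.008)&(abs(P[...,1]+.356)<.006); print(x.round(2),np.median(P[...,2][q]).round(4) if q.any() else None)
E
```

```text
1913 angle 1.631 top z 0.212 x@z [0.06  0.998 0.05  0.164]
26.3 [ 0.4168 -0.1563  0.2521] [ 0.074 -3.127 -0.   ] [ 0.1 -0.  -0.3]
((0.4760332703590393, -0.3617943525314331), (0.12863689661026, 0.2423430234193802), 89.70668029785156)
0.39 0.0196
0.41 0.0226
0.43 0.0223
0.45 0.0239
0.47 0.0245
0.49 0.0149
0.51 0.0016
0.53 0.0127
0.55 -0.7434
```

View pics/m.png

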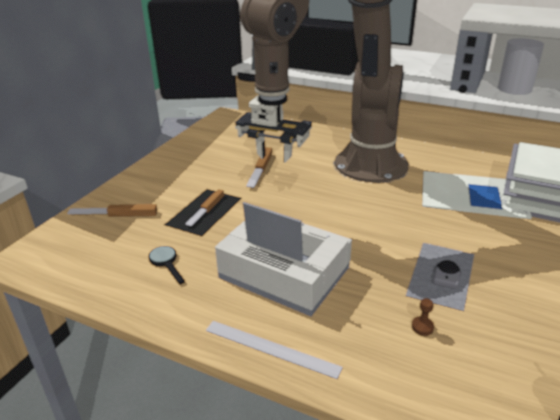

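The blade lies on the mat (about (205,208)) with its handle top at 0.022–0.024 m, so it is flat. The cover stands at (273,232), and the loupe, mouse, stamp and other blades look unmoved.

```bash
python3 -c "
from cell import arm
print(arm.sign_off())"
```

```text
the job is handed in; nothing more can be done
None
```

I opened the lamp cover with the blade, laid the blade back flat on its mat and handed the job in at about 26 s.

- **Finding the slot:** I picked up the blade on the mat, the smallest of three, and poked along the seam in 7 mm steps. It slipped in on the sixth poke, left of the middle as the robot sees it. Contact forces while feeling stayed below about 9 N.
- **Opening the cover:** A straight lift failed: the handle pivoted in the grip and the cover rose only about 1.5 mm at roughly 7 N. I then levered over the ledge with a lighter grip, which cleared the catch at low force, and swung the cover up with the blade tip.
- **Cover check:** It reads 1.63 rad, just past upright. The reading did not change between backing the blade off and the last look before I handed in.
- **Blade check:** It lies within the mat in the last picture. The handle top measures 20–25 mm above the desk (23 mm expected), so it is flat, and the gripper is clear of it.
- **Other things:** In the last picture the loupe, mouse, stamp and other blades look unmoved.
- **Checks that gave nothing:** One top-view measurement of the blade's outline picked up the mat instead, so I did not use it. A few depth samples along the thin steel blade missed it. I did not check the lamp directly; the blade tip stayed above the ledge level, well above the lamp.

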